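# Fit a cell in the bench readout

## Robot

A 6-joint arm with a two-finger parallel gripper is mounted at the origin on a cart in front of the work surface, level with it; the furniture and walls round the work are solid. World frame = base frame: x ahead of the robot, y to its left, z up, the work surface at z = 0. Lengths are in mm, angles in rad, forces in N, time in s.
With the tool pointing down it reaches from about 275 to 750 mm from the base axis. Payload 10.2 kg.
Tool frame: the origin (TCP) lies midway between the tips of the shut fingers; the grasp point (between the pads) lies 19 mm behind it; z points along the fingers, y is the direction in which the jaws open and shut (so a half turn about z gives the same grasp; the last joint's range is limited). The gripper opens to 88 mm and grips with 3 to 60 N. Pads are 18 mm wide; open, the fingers measure 123 mm over their backs; the gripper's body (75 mm by 187 mm) begins 45 mm behind the grasp point.
Start: joints at [-1.448, 0.313, 1.498, -0, 1.331, -0.223], TCP at [177.936, -493.933, 238.72] pointing down, gripper open.
Joint ranges: [-2.94, 2.94], [-0.97, 2.17], [0.19, 2.56], [-1.23, 4.37], [0.02, 3.11], [-2.88, 2.88]. Speed limits (rad/s): [2.39, 2.39, 3.01, 3.14, 3.14, 3.14].

## Interface

Orientations are given as a unit quaternion [x, y, z, w].
In Python, from cell import bot gives the robot as it stands. The module is installed in compiled form; this text tells all that it offers.
- The arm moves only by the shell command python3 -m crank 'ROWS' [FORCE]. ROWS is JSON, a list of rows, each a list of 5 numbers: the opening, from -1 (shut) to 1 (fully open), then the shift along the tool's x, y, z in units of 0.25 m (1.0 is 0.25 m), then the turn about the tool's z in units of pi rad (1.0 is pi rad). In form: [[grip, dx, dy, dz, spin], ...]. A call has 1 to 8 rows; each row is the pose to reach, as a shift and turn from the pose measured when the call began, along the tool's axes at that moment, turning the shorter way round; what a row does not reach only later rows make up. A row lasts 1/12 s, in which the tool goes at most 41.7 mm and 7.16 degrees, less where a joint would pass 70% of its speed; a pose out of reach is approached as far as the arm can. A call with a number of a shift or a turn outside -1 to 1 is refused whole. A call with a gripper value outside its range is refused whole. The fingers move at their own pace and stop on an object; FORCE is the grip in N (left out, the last holds). Time passes only in rows, so rows that repeat a pose let the fingers close. It gives the time, the measured TCP pose, the force and the opening at its end, in the units of the state.
- bot.get_state(): the state, without advancing time (a new reading comes with each control period).
- bot.capture(name): name is "side" or "top" or "wrist"; returns the picture (480x640x3 uint8, red, green, blue); there is no depth.
- bot.camera_params(name): a dict with "fx", "fy", "cx", "cy" (pixels), "k1" (the pictures are not rectified: a ray, as slopes to the right and down, at radius r is drawn at 1 + k1 r^2 times it, then the intrinsics apply), "world_to_cam" (4x4, takes a point from world to camera coordinates). Camera axes: x right, y down, z forward; pixel columns grow to the right and rows downward; lengths in mm; the calibration is good to about 2 mm. A picture is of the moment at which its call begins: read the wrist's pose just before it. camera_params takes no time and is no camera call; for the wrist camera it gives the pose at the moment of the call.
- bot.job_done(): hands the job in, once; it reports no verdict.
The state is a dict: "time": time; "joint_positions": joint angles; "dq": joint speeds; "joint_efforts": joint torques, N m; "position": TCP position; "eef_rot": TCP orientation; "wrist_force": force on the tool from outside, world axes, zero at the start; "ft_torque": the same for the moment, N m; "finger_gap": finger opening in mm.
Only numpy, scipy, OpenCV 4.12 (cv2) and the standard library are available. Lean on these libraries where they do the work, as an engineer would, in place of code of your own. Each camera call takes 0.05 s, during which the arm holds its last target. There are 200 camera calls.

## Task

The gauge readout is dead because its battery bay is empty: press the catch in front of the hatch and let the hatch spring fully open by itself with nothing in its way, then press the cell down into the bay, nub end against the fixed contact and flat end against the sprung one. Finally push the hatch down until the catch snaps over it, so that it stays shut. It is light plastic, so feel your way and never force anything, and leave the other things on the bench where they are.

Things in the scene. Friction and masses are not known exactly. Their poses are not given: they have to be found in the camera images.
- readout: grey bench readout unit, a flat box 137 (its x) x 184 (its y) x 34 mm, fixed to the bench. Origin: underneath, near its middle; its -x side faces the robot at yaw 0; top deck 34 mm above the bench. Left (+y) half: low tilted blank display and keys, up to 50 mm high. Right (-y) half: the hatch (in this frame x -30 to +38, y -84 to -4 mm) and in front of it the catch
- hatch (a joint): hinge angle of the hatch, rad: about 0.01 shut and latched, grows as it opens, stop at 1.75 (10 degrees past upright). A damped spring opens it in about 1 s (0.10 N m shut, 0.03 open). It can be pushed 1.5 mm below its latched place (to -0.018) before a hard stop. The hatch is a grey hollow cover, 68 mm from hinge to front, 80 mm wide, top 56 mm above the bench; steel keeper mid-front, 4 mm proud
- hatch_hinge (a point): the hatch's hinge line (along the readout's y) at the middle of the hatch, on the far side of the hatch, 38 mm above the bench
- hatch_edge (a point): spot to push on when shutting: on the outer face of the hatch, mid-width, 52 mm from the hinge line along the face and 18 mm from it square to the face. The front edge is 16 mm further on, the catch's hook just beyond it, up to 6 mm higher than the hatch. Here it takes 4 to 9 N to ride the keeper over the hook in the last 8 mm, easing as the hook snaps over
- catch (a joint): angle of the rocker catch, rad: 0 at rest, hooked over the hatch's keeper; grows as its pad is pressed down; hard stop at 0.31. Its pivot lies 24 mm beyond the pad's middle, toward the hatch. Its spring returns it
- catch_pad (a point): nominal middle of the top of the catch's black ribbed thumb pad, 26 (toward the hatch) x 28 mm, 49.5 mm above the bench, 27 mm in front of the hatch. The real pad sits up to 2.5 mm higher or lower on its arm (differs from unit to unit). Pressed straight down here it takes 1 N to start and 2 to 4 N to free the hatch, 3 to 7 mm after contact (wear differs); hard stop at about 7.5 mm
- cell: round cell 15 mm in diameter, 50 mm long and a 1 mm nub, 23 g, lying on the bench along its own y; origin: its middle, on its underside. Steel nub (positive) at its -y end, plain flat end at +y (the casing is green from the nub on, white for the last third at the flat end). Starts with the nub roughly to the robot's left
- cell_plus (a point): the nub end of the cell, on its axis, 25 mm from its middle
- bay (a point): where the cell's origin (middle, underside) must lie: middle of the bay's floor, on the deck 34 mm above the bench. The cell lies along the readout's y, nub to +y, between low cradle ribs (5 mm high, 18 mm apart, only near its two ends). 30 mm of deck is free on both sides of the cell's axis while the hatch is open
- bay_plus (a point): face of the fixed contact, a 15 mm high wall at the bay's +y end, flared at the top; the nub lies against it. At the -y end a brass spring contact stands 47 mm from it (travel 9 mm, 1 to 3 N); the cell pushes it back 3 mm. Its top leans out as a 7 mm wide lead-in: lower the cell 1 to 3 mm off the fixed contact; the spring end tends to stay high and may need a press down (under 8 N) till flat
- dial_gauge: bystander: dial indicator lying on its back, 50 x 92 x 18 mm; origin under its middle
- screwdriver_blue: bystander: small screwdriver, 130 mm long, 18 mm thick handle; origin under its middle
- v_block: bystander: small steel V-block standing on end, 36 x 38 x 40 mm; origin under its middle

How it is judged:
By the outcome, as a careful person would: the job done as asked, in the order asked, and still so for the second after the job is handed in, with the robot touching nothing.
It also fails if it takes over 70 s, if anything falls off the work surface, if the arm or the gripper's body presses on something with over 40 N, if the wrist force passes 120 N, or if a joint passes its speed limit or range.

## Working session

There is one attempt and no reset: what is moved stays moved. The work goes in short steps, Python scripts to look and compute and a shell command to move; the robot and the scene stay as the last step left them, time stands still between calls to the robot, and variables do not carry over. Pictures are saved under pics/ and viewed, about 8 in all and at most 12, crops included, and the job is handed in when it is done.

```bash
mkdir -p pics
cat > h.py <<'E'
import numpy as np, cv2
from cell import bot
from scipy.spatial.transform import Rotation as R
def cam(n):
    p=bot.camera_params(n); return p,np.array(p["world_to_cam"],float)
def ray(n,u,v,pm=None):
    p,T=pm or cam(n)
    K=np.array([[p["fx"],0,p["cx"]],[0,p["fy"],p["cy"]],[0,0,1.]])
    x=cv2.undistortPoints(np.array([[[u,v]]],float),K,np.array([p["k1"],0,0,0,0.]) )[0,0]
    # exact fixed point
    xd=np.array([(u-p["cx"])/p["fx"],(v-p["cy"])/p["fy"]]); x=xd.copy()
    for _ in range(30): x=xd/(1+p["k1"]*(x@x))
    d=T[:3,:3].T@np.array([x[0],x[1],1]); c=-T[:3,:3].T@T[:3,3]
    return c,d
def onz(n,u,v,z,pm=None):
    c,d=ray(n,u,v,pm); return c+d*(z-c[2])/d[2]
def proj(n,P,pm=None):
    p,T=pm or cam(n); q=T[:3,:3]@np.array(P,float)+T[:3,3]; x=q[:2]/q[2]; x=x*(1+p["k1"]*(x@x))
    return np.array([p["fx"]*x[0]+p["cx"],p["fy"]*x[1]+p["cy"]])
def totool(d):  # world vector mm -> row units
    s=bot.get_state(); return R.from_quat(s["eef_rot"]).inv().apply(d)/250
def st():
    s=bot.get_state(); r=R.from_quat(s["eef_rot"]).as_matrix()
    print("t",round(s["time"],2),"pos",np.round(s["position"],1),"F",np.round(s["wrist_force"],2),"gap",round(s["finger_gap"],1)); print("x",r[:,0].round(3),"y",r[:,1].round(3),"z",r[:,2].round(3))
def snap(n,f):
    pm=cam(n); im=bot.capture(n); cv2.imwrite("pics/"+f,cv2.cvtColor(im,cv2.COLOR_RGB2BGR)); np.save("pics/"+f+".npy",{"pm":pm},allow_pickle=True); return im,pm
E
python3 - <<'E'
from h import *
st()
a,_=snap("top","top1.png"); b,_=snap("side","side1.png")
for n in("top","side","wrist"):
    p,T=cam(n); print(n,p["fx"],p["cx"],p["cy"],p["k1"],(-T[:3,:3].T@T[:3,3]).round(0),T[:3,:3].round(2).tolist())
E
```

```text
t 0.0 pos [ 177.9 -493.7  238.2] F [-0.87  0.65 -0.02] gap 88.2
x [0.941 0.339 0.   ] y [ 0.339 -0.941 -0.001] z [-0.     0.001 -1.   ]
top 443.16223895542873 312.6420624412924 242.70980288407068 -0.09431528960940808 [441. 252. 938.] [[-0.02, -1.0, -0.02], [-0.99, 0.02, -0.12], [0.12, 0.02, -0.99]]
side 510.31914005612464 311.3605061440997 237.38380367581843 -0.05830638131052206 [ 235. 1014.  420.] [[-0.93, -0.37, -0.01], [-0.14, 0.37, -0.92], [0.34, -0.85, -0.39]]
wrist 413.2549134693472 319.5286301269696 241.85259573776884 -0.07129036084809767 [ 256. -467.  384.] [[0.34, -0.94, -0.0], [-0.89, -0.32, 0.32], [-0.3, -0.11, -0.95]]
```

View pics/top1.png

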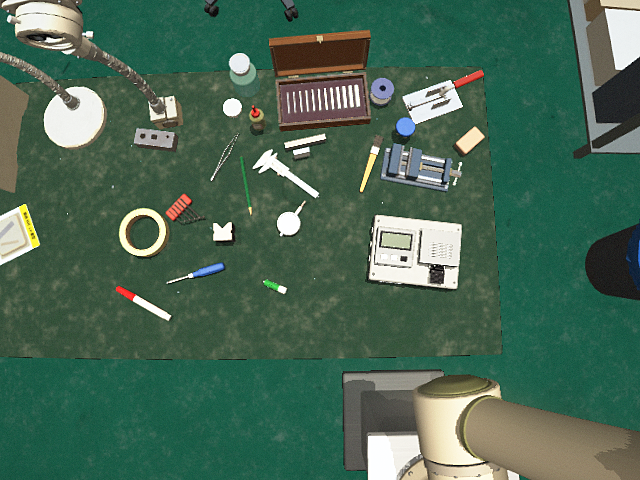

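View pics/side1.png

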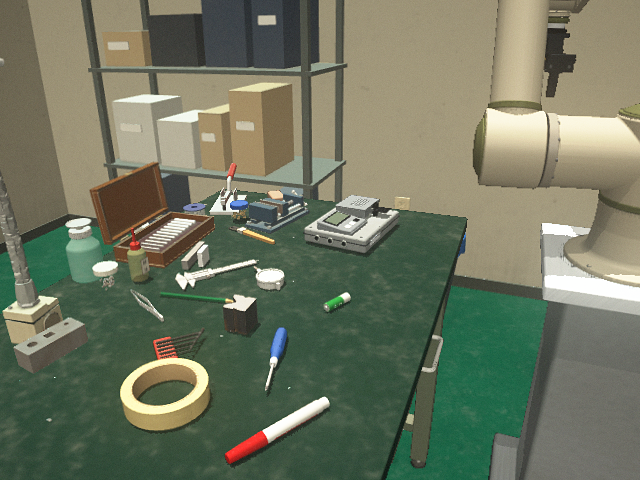

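Top view: readout about (415,252) with the hatch at its right and the black catch pad near (436,273). The cell is at (274,286), green nub end left and white end right. I'll measure these next.

Run:
```python
from h import *
im=cv2.imread("pics/top1.png"); hsv=cv2.cvtColor(im,cv2.COLOR_BGR2HSV); pm=cam("top")
# readout: bright low sat in ROI
m=((hsv[...,1]<60)&(hsv[...,2]>90)).astype(np.uint8); r=np.zeros_like(m); r[205:300,355:475]=m[205:300,355:475]
r=cv2.morphologyEx(r,cv2.MORPH_OPEN,np.ones((3,3),np.uint8))
c=max(cv2.findContours(r,0,2)[0],key=cv2.contourArea); box=cv2.boxPoints(cv2.minAreaRect(c)); 
W=np.array([onz("top",*b,34,pm)[:2] for b in box]); print(box.round(1).tolist()); print(W.round(1).tolist(),"ctr",W.mean(0).round(1))
for i in range(4): d=W[(i+1)%4]-W[i]; print(np.linalg.norm(d).round(1),np.degrees(np.arctan2(d[1],d[0])).round(1))
g=((hsv[...,0]>45)&(hsv[...,0]<75)&(hsv[...,1]>130)&(hsv[...,2]>100)); w=(hsv[...,1]<70)&(hsv[...,2]>130)
def cen(m,y0,y1,x0,x1):
    ys,xs=np.nonzero(m[y0:y1,x0:x1]); return xs.mean()+x0,ys.mean()+y0,len(xs)
for mm in(g,w):
    u,v,n=cen(mm,275,298,258,292); print(u,v,n,onz("top",u,v,9,pm).round(1))
cc=((g|w).astype(np.uint8)); z=np.zeros_like(cc); z[275:298,258,]=0; z[275:298,258:292]=cc[275:298,258:292]
c=max(cv2.findContours(z,0,2)[0],key=cv2.contourArea); q=cv2.boxPoints(cv2.minAreaRect(c)); W=np.array([onz("top",*b,8,pm)[:2] for b in q]); print(W.round(1).tolist(),W.mean(0))
k=(hsv[...,2]<50).astype(np.uint8); print("pad",cen(k,262,286,425,450),onz("top",*cen(k,262,286,425,450)[:2],49,pm))
cv2.imwrite("pics/crop.png",np.hstack([cv2.resize(im[205:300,360:470],None,fx=4,fy=4,interpolation=2),cv2.resize(im[265:305,250:300],(350,380),interpolation=2)]))
```

```text
[[366.29998779296875, 280.29998779296875], [372.6000061035156, 213.6999969482422], [463.1000061035156, 222.3000030517578], [456.79998779296875, 288.79998779296875]]
[[469.3, 158.0], [606.4, 141.0], [585.4, -47.1], [448.3, -26.8]] ctr [527.4  56.3]
138.1 -7.1
189.3 -96.3
138.6 171.6
186.0 83.5
270.8777777777778 284.2888888888889 90 [464.9 355.1   9. ]
280.43333333333334 288.55 60 [455.8 335.1   9. ]
[[465.4, 374.8], [478.6, 368.9], [457.4, 321.7], [444.2, 327.6]] [461.40711761 348.22709083]
pad (np.float64(437.19444444444446), np.float64(271.64814814814815), 108) [483.45455977  16.18454557  49.        ]
```

View pics/crop.png

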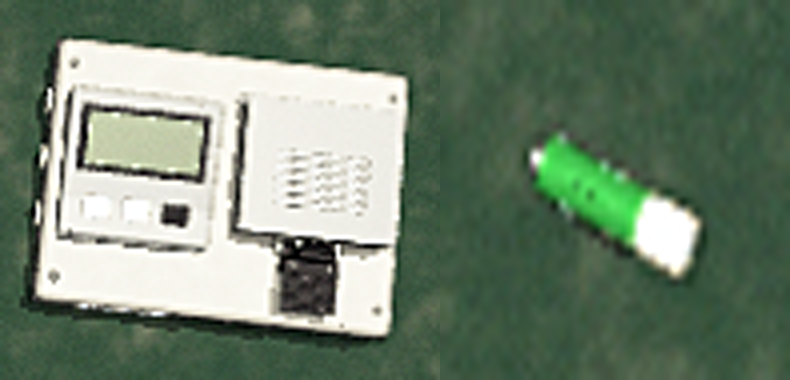

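Readout centre is about (527,56) with yaw about −6.8°, and its measured size is 138 x 187 mm against the given 137 x 184. The cell centre is about (461,348), 51.7 mm long, with the nub direction about +66°. I'll go above the catch pad with the fingers shut.

```bash
A='[-1,0.905,-0.755,0,0]'; python3 -m crank '[[-1,0.905,-0.755,0,0],[-1,0.905,-0.755,0,0],[-1,0.905,-0.755,0,0],[-1,0.905,-0.755,0,0],[-1,0.905,-0.755,0,0],[-1,0.905,-0.755,0,0],[-1,0.905,-0.755,0,0],[-1,0.905,-0.755,0,0]]' 
python3 -m crank '[[-1,0.905,-0.755,0,0.148],[-1,0.905,-0.755,0,0.148],[-1,0.905,-0.755,0,0.148],[-1,0.905,-0.755,0,0.148],[-1,0.905,-0.755,0,0.148],[-1,0.905,-0.755,0,0.148],[-1,0.905,-0.755,0,0.148],[-1,0.905,-0.755,0,0.148]]'
python3 -c "
from h import *
st();im,pm=snap('wrist','w1.png')
s=bot.get_state();print(proj('wrist',s['position'],pm))
# predicted points
o=np.array([527,56,0.]);a=np.radians(-6.8);X=np.array([np.cos(a),np.sin(a),0]);Y=np.array([-np.sin(a),np.cos(a),0])
for x,y,z in[(-57,-44,49.5),(-30,-84,56),(-30,-4,56),(38,-84,56),(38,-4,56),(-68.5,-92,34)]: print((x,y,z),(o+x*X+y*Y).round(1),proj('wrist',o+x*X+y*Y+[0,0,z],pm).round(0))
"
```

```text
time: 0.77
position: [328.7, -234.6, 238.5]
eef_rot: [0.985, 0.175, 0.0, -0.001]
wrist_force: [-0.9, -0.5, -0.2]
finger_gap: 36.9
time: 1.43
position: [476.8, 22.2, 239.1]
eef_rot: [0.998, -0.057, 0.0, -0.001]
wrist_force: [0.7, -0.3, -0.3]
finger_gap: 0.6
t 1.43 pos [476.8  22.2 239.1] F [ 0.69 -0.32 -0.31] gap 0.6
x [ 0.994 -0.114  0.   ] y [-0.114 -0.994 -0.002] z [ 0.     0.002 -1.   ]
[305.0342458  320.96069045]
(-57, -44, 49.5) [465.2  19.1   0. ] [325. 222.]
(-30, -84, 56) [487.3 -23.9   0. ] [374. 193.]
(-30, -4, 56) [496.7  55.6   0. ] [275. 192.]
(38, -84, 56) [554.8 -31.9   0. ] [378. 105.]
(38, -4, 56) [564.3  47.5   0. ] [273. 104.]
(-68.5, -92, 34) [448.1 -27.2   0. ] [378. 231.]
```

View pics/w1.png

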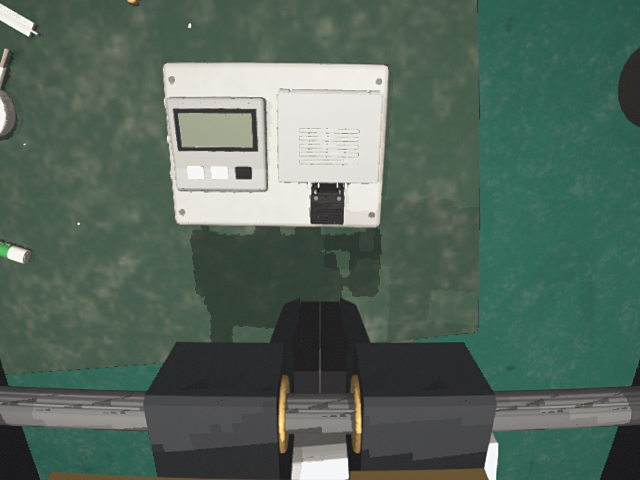

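Wrist view: readout in the middle, hatch x 277–380 and y 91–183, pad about (327,209), cell at the left edge. The arm was still moving, so I'll repeat it at rest and measure.

```bash
python3 -m crank '[[-1,0,0,0,0],[-1,0,0,0,0]]'>/dev/null
python3 - <<'E'
from h import *
st();im,pm=snap('wrist','w2.png'); st()
bgr=cv2.imread('pics/w2.png');hsv=cv2.cvtColor(bgr,cv2.COLOR_BGR2HSV)
m=((hsv[...,1]<60)&(hsv[...,2]>120)).astype(np.uint8); m[250:]=0
n,l,s,c=cv2.connectedComponentsWithStats(m); i=1+np.argmax(s[1:,4]); mm=(l==i).astype(np.uint8)
cn=cv2.findContours(mm,0,2)[0][0]; q=cv2.boxPoints(cv2.minAreaRect(cn)); print(q.round(0).tolist())
W=np.array([onz('wrist',*b,34,pm)[:2] for b in q]); print(W.round(1).tolist(),W.mean(0).round(1))
for i in range(4): d=W[(i+1)%4]-W[i]; print(np.linalg.norm(d).round(1),np.degrees(np.arctan2(d[1],d[0])).round(1))
k=(hsv[...,2]<70).astype(np.uint8); k[:,:295]=0;k[:,360:]=0;k[:175]=0;k[235:]=0
n,l,s,c=cv2.connectedComponentsWithStats(k); i=1+np.argmax(s[1:,4]); print('pad',s[i],c[i]); 
for v in range(s[i,1],s[i,1]+s[i,3]): print(v,np.nonzero(l[v]==i)[0][[0,-1]],end=' ')
cv2.imwrite('pics/w2c.png',cv2.resize(bgr[60:250,250:400],None,fx=4,fy=3.1,interpolation=2))
E
```

```text
t 1.65 pos [478.8  27.9 238.4] F [-0.4   0.34  0.27] gap 0.1
x [ 0.994 -0.108 -0.   ] y [-0.108 -0.994 -0.005] z [ 0.     0.005 -1.   ]
t 1.7 pos [478.5  26.9 238.6] F [ 0.17 -0.44  0.63] gap 0.3
x [ 0.994 -0.109  0.   ] y [-0.109 -0.994 -0.005] z [ 0.001  0.005 -1.   ]
[[168.0, 225.0], [171.0, 61.0], [397.0, 66.0], [394.0, 230.0]]
[[476.0, 164.6], [609.2, 133.1], [585.2, -45.3], [450.0, -34.7]] [530.1  54.4]
136.9 -13.3
179.9 -97.7
135.6 175.5
201.0 82.6
pad [ 318  185   34   41 1141] [334.4820333  206.33479404]
185 [320 347] 186 [320 349] 187 [320 349] 188 [319 350] 189 [319 350] 190 [320 351] 191 [320 350] 192 [320 350] 193 [320 350] 194 [320 350] 195 [319 350] 196 [319 350] 197 [319 350] 198 [319 350] 199 [319 351] 200 [319 350] 201 [319 350] 202 [319 350] 203 [319 350] 204 [318 350] 205 [318 350] 206 [319 350] 207 [319 350] 208 [319 350] 209 [319 350] 210 [319 350] 211 [319 350] 212 [319 350] 213 [318 350] 214 [318 350] 215 [318 350] 216 [318 350] 217 [318 350] 218 [318 350] 219 [318 350] 220 [318 350] 221 [318 350] 222 [318 349] 223 [318 349] 224 [318 349] 225 [326 349]
```

View pics/w2c.png

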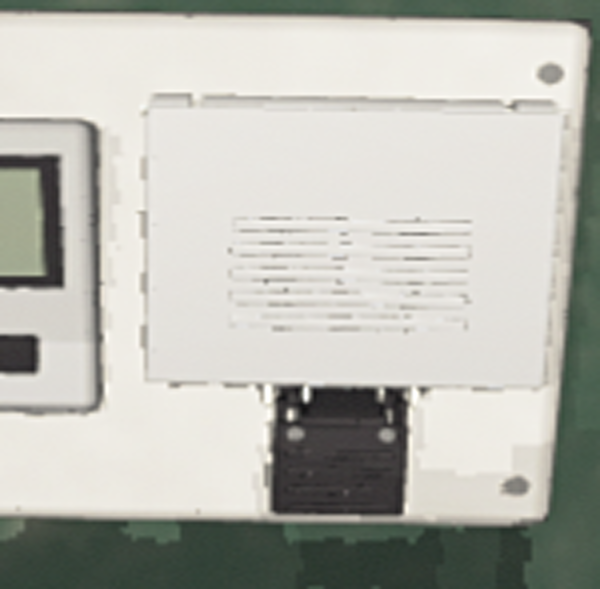

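Run:
```python
from h import *
pm=np.load('pics/w2.png.npy',allow_pickle=True).item()['pm']
q=[(286.75,91.3),(390.5,93.9),(386,184.2),(286,182.6)]
W=np.array([onz('wrist',*b,56,pm)[:2] for b in q]); print(W.round(1).tolist(),W.mean(0).round(1))
for i in range(4): d=W[(i+1)%4]-W[i]; print(np.linalg.norm(d).round(1),np.degrees(np.arctan2(d[1],d[0])).round(1))
for b in [(335,210.5),(335,195.5),(335,225.5),(318,210),(351,210)]: print('pad',onz('wrist',*b,49.5,pm).round(1))
```

```text
[[574.4, 42.6], [564.3, -35.1], [495.7, -27.3], [505.5, 52.2]] [535.    8.1]
78.3 -97.4
69.0 173.6
80.1 83.0
69.6 -8.0
pad [476.8  15.4  49.5]
pad [489.4  14.2  49.5]
pad [463.8  16.6  49.5]
pad [478.7  29.4  49.5]
pad [475.8   2.1  49.5]
```

Hatch measured as 79 x 69 mm against the given 80 x 68, yaw −7.1°, centre (535,8). The pad centre is (477,15). Those agree to about 2 mm, so I'll descend over the pad.

```bash
python3 -m crank '[[-1,0,0.048,0.4,0],[-1,0,0.048,0.6,0],[-1,0,0.048,0.68,0],[-1,0,0.048,0.715,0],[-1,0,0.048,0.715,0],[-1,0,0.048,0.715,0],[-1,0,0.048,0.715,0],[-1,0,0.048,0.715,0]]'; python3 -c "
from h import *
st()"
```

```text
time: 2.37
position: [478.2, 14.8, 61.3]
eef_rot: [0.998, -0.055, 0.001, -0.002]
wrist_force: [-0.3, 0.4, 1.2]
finger_gap: 0.4
t 2.37 pos [478.2  14.8  61.3] F [-0.29  0.36  1.21] gap 0.4
x [ 0.994 -0.11   0.003] y [-0.11  -0.994 -0.004] z [ 0.003  0.004 -1.   ]
```

```bash
python3 -m crank '[[-1,-0.003,0,0.02,0],[-1,-0.003,0,0.03,0],[-1,-0.003,0,0.032,0],[-1,-0.003,0,0.032,0]]'; python3 -m crank '[[-1,0,0,0.004,0],[-1,0,0,0.008,0],[-1,0,0,0.008,0]]';python3 -m crank '[[-1,0,0,0.004,0],[-1,0,0,0.008,0],[-1,0,0,0.008,0]]'
```

```text
time: 2.7
position: [477.5, 14.9, 53.6]
eef_rot: [0.998, -0.055, 0.002, -0.002]
wrist_force: [-0.3, 0.2, -0.6]
finger_gap: 0.5
time: 2.95
position: [477.5, 15.0, 51.5]
eef_rot: [0.998, -0.055, 0.002, -0.002]
wrist_force: [0.8, -0.9, -0.7]
finger_gap: 0.5
time: 3.2
position: [477.5, 15.0, 49.4]
eef_rot: [0.998, -0.055, 0.002, -0.002]
wrist_force: [0.4, 0.5, 0.1]
finger_gap: 0.1
```

```bash
for i in 1; do python3 -m crank '[[-1,0,0,0.004,0],[-1,0,0,0.006,0],[-1,0,0,0.006,0],[-1,0,0,0.006,0]]'; python3 -m crank '[[-1,0,0,0.004,0],[-1,0,0,0.006,0],[-1,0,0,0.006,0],[-1,0,0,0.006,0]]'; done | grep -v -e eef -e gap
```

```text
time: 3.53
position: [476.9, 15.1, 48.4]
wrist_force: [-7.9, 0.8, 12.0]
time: 3.87
position: [476.4, 15.1, 47.8]
wrist_force: [-9.2, -1.2, 16.5]
```

Force is 16 N, far above the 2–4 N expected, so I'll look before pressing more.

Run:
```python
from h import *
a,_=snap('side','s2.png'); b,_=snap('wrist','w3.png'); st()
A=cv2.imread('pics/s2.png')[120:260,290:430]; B=cv2.imread('pics/w3.png')
cv2.imwrite('pics/v3.png',np.hstack([cv2.resize(A,(480,480),interpolation=2)[:,:],cv2.resize(B[:, 160:480],(320,480))]))
```

```text
t 3.97 pos [476.4  15.1  47.8] F [-8.85  0.41 16.37] gap 0.8
x [ 0.994 -0.109  0.   ] y [-0.109 -0.994 -0.004] z [ 0.001  0.004 -1.   ]
```

View pics/v3.png

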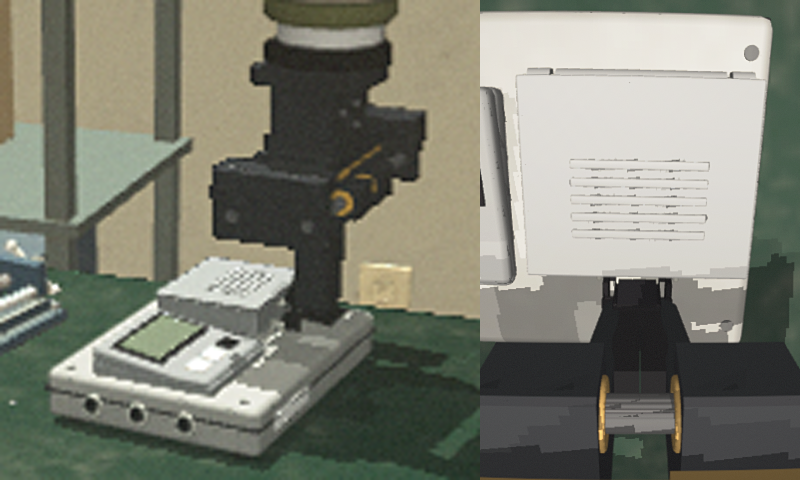

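The hatch is still shut. The finger's front face sits right against the hook, and the −x force fits a finger jammed between pad and hook. I'll back off up, shift 6 mm toward the robot and press again gently.

```bash
(python3 -m crank '[[-1,0,0,-0.02,0],[-1,0,0,-0.02,0],[-1,-0.024,0,-0.02,0],[-1,-0.024,0,-0.02,0],[-1,-0.024,0,-0.02,0]]'; python3 -m crank '[[-1,0,0,0.008,0],[-1,0,0,0.012,0],[-1,0,0,0.012,0],[-1,0,0,0.012,0]]'; python3 -m crank '[[-1,0,0,0.004,0],[-1,0,0,0.004,0],[-1,0,0,0.004,0]]')| grep -v -e eef -e gap
```

```text
time: 4.38
position: [470.0, 15.9, 52.5]
wrist_force: [0.3, 0.1, -0.7]
time: 4.72
position: [469.9, 15.9, 49.4]
wrist_force: [-0.4, -0.6, 0.7]
time: 4.97
position: [469.6, 16.0, 48.4]
wrist_force: [-3.3, -0.4, 2.8]
```

```bash
(python3 -m crank '[[-1,-0.002,0,0.004,0],[-1,-0.002,0,0.004,0],[-1,-0.002,0,0.004,0]]'; python3 -m crank '[[-1,-0.002,0,0.004,0],[-1,-0.002,0,0.004,0],[-1,-0.002,0,0.004,0]]')| grep -v -e eef -e gap
```

```text
time: 5.22
position: [469.1, 16.0, 47.4]
wrist_force: [-2.4, -0.6, 4.7]
time: 5.47
position: [468.6, 16.1, 46.4]
wrist_force: [-2.8, 0.0, 4.3]
```

```bash
(python3 -m crank '[[-1,-0.002,0,0.004,0],[-1,-0.002,0,0.004,0],[-1,-0.002,0,0.004,0]]'; python3 -m crank '[[-1,-0.002,0,0.004,0],[-1,-0.002,0,0.004,0],[-1,-0.002,0,0.004,0]]')| grep -v -e eef -e gap
python3 - <<'E'
from h import *
snap('side','s3.png'); a=cv2.imread('pics/s1.png') if 0 else None
A=cv2.imread('pics/s2.png')[170:250,300:390].astype(int);B=cv2.imread('pics/s3.png')[170:250,300:390].astype(int)
d=abs(A-B).max(2)>40; print(d.sum(), np.argwhere(d).mean(0) if d.any() else '')
E
```

```text
time: 5.72
position: [468.1, 16.2, 45.4]
wrist_force: [-3.3, 0.4, 5.5]
time: 5.97
position: [467.6, 16.2, 44.4]
wrist_force: [-2.0, 1.4, 4.5]
909 [32.7249725  60.47414741]
```

Large change in the hatch area, so it seems freed. I'll hold still while it swings open, then check.

```bash
python3 -m crank '[[-1,0,0,0,0],[-1,0,0,0,0],[-1,0,0,0,0],[-1,0,0,0,0],[-1,0,0,0,0],[-1,0,0,0,0],[-1,0,0,0,0],[-1,0,0,0,0]]'|grep -e time -e force
python3 -m crank '[[-1,-0.04,0,0,0],[-1,-0.04,0,-0.04,0],[-1,-0.04,0,-0.16,0],[-1,-0.04,0,-0.32,0],[-1,-0.04,0,-0.48,0],[-1,-0.04,0,-0.56,0],[-1,-0.04,0,-0.56,0],[-1,-0.04,0,-0.56,0]]'
python3 - <<'E'
from h import *
st();snap('wrist','w4.png');snap('side','s4.png')
A=cv2.imread('pics/s4.png')[150:270,290:430]; B=cv2.imread('pics/w4.png')
cv2.imwrite('pics/v4.png',np.hstack([cv2.resize(A,(380,480),interpolation=2),B[:,170:590]]))
E
```

```text
time: 6.68
wrist_force: [-2.7, 0.2, 4.5]
time: 7.35
position: [458.3, 16.6, 184.7]
eef_rot: [0.998, -0.055, 0.0, -0.002]
wrist_force: [-0.6, 0.2, -0.2]
finger_gap: 0.4
t 7.35 pos [458.3  16.6 184.7] F [-0.58  0.18 -0.24] gap 0.4
x [ 0.994 -0.11   0.001] y [-0.11  -0.994 -0.004] z [ 0.001  0.004 -1.   ]
```

View pics/v4.png

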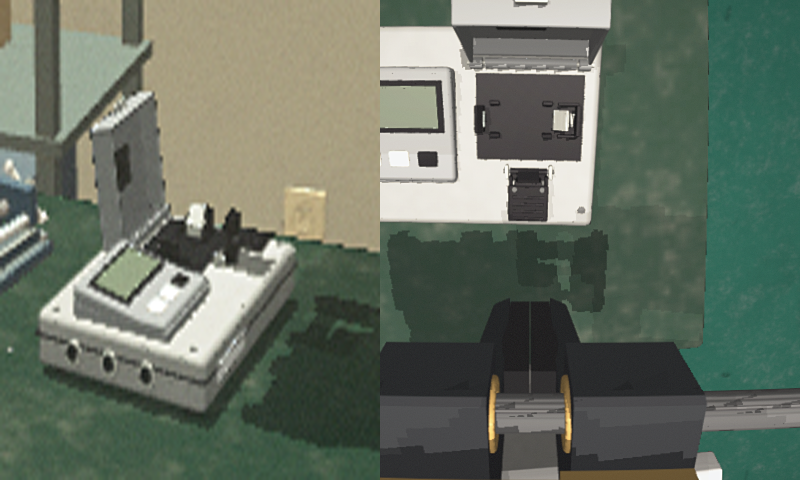

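The hatch stands fully open, past upright, and nothing is near it. The bay shows the black fixed contact at u≈270 (left), the brass spring at u≈355 and four ribs around (283..338, 103..134). I'll measure the bay and the cell.

Run:
```python
from h import *
pm=np.load('pics/w4.png.npy',allow_pickle=True).item()['pm']
for n,u,v,z in [('rib',283,103,37),('rib',283,134,37),('rib',338,103,37),('rib',338,134,37),('plus',276,119,47),('plusbase',278,119,36),('spr',345,121,45)]: print(n,onz('wrist',u,v,z,pm).round(1))
# dark plate
q=[(267,74),(373,77),(371,160),(267,157)]
W=np.array([onz('wrist',*b,34,pm)[:2] for b in q]);print('plate',W.round(1).tolist(),W.mean(0).round(1))
cv2.imwrite('pics/v5.png',cv2.resize(cv2.imread('pics/w4.png')[60:230,255:385],(600,784//1),interpolation=2)[:600])
s=bot.get_state()
print('to cell look', totool(np.array([440,335,240])-s['position']).round(3))
```

```text
rib [545.3  31.9  37. ]
rib [524.9  34.7  37. ]
rib [541.2  -5.2  37. ]
rib [520.7  -3.2  37. ]
plus [535.6  37.   47. ]
plusbase [535.2  36.8  36. ]
spr [529.2  -8.4  45. ]
plate [[565.3, 40.4], [555.5, -30.5], [500.0, -24.9], [510.2, 48.4]] [532.7   8.4]
to cell look [-0.209 -1.259 -0.221]
```

View pics/v5.png

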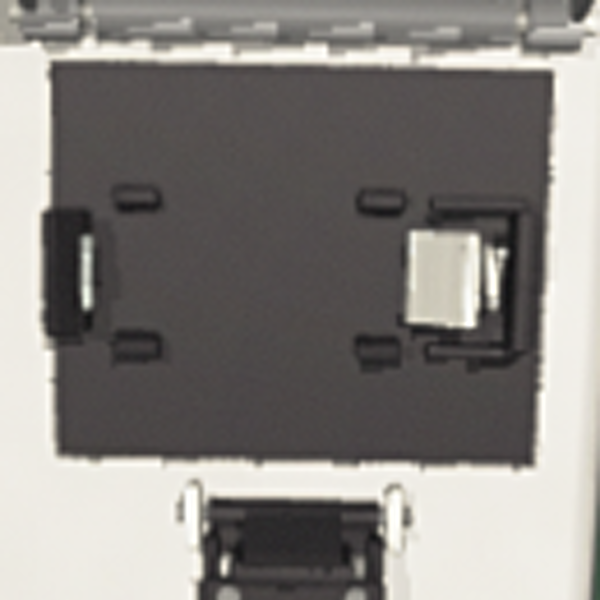

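The bay axis from the ribs runs at 83.8°. The bay middle is about (532.5,11.5) and the contact face about (535.5,37), with a spring gap of 46 mm against 47 given. Now to the cell.

```bash
python3 -m crank '[[-0.09,-0.08,-0.9,0,-0.22],[-0.09,-0.08,-0.9,0,-0.22],[-0.09,-0.08,-0.9,0,-0.22],[-0.09,-0.08,-0.9,0,-0.22],[-0.09,-0.08,-0.9,0,-0.22],[-0.09,-0.08,-0.9,0,-0.22],[-0.09,-0.08,-0.9,0,-0.22],[-0.09,-0.08,-0.9,0,-0.22]]' | grep pos
python3 - <<'E'
from h import *
st(); s=bot.get_state(); print(totool(np.array([461,348,150])-s['position']).round(3))
pm=np.load('pics/w4.png.npy',allow_pickle=True).item()['pm']
x=np.array([.994,-.11,0]);p=np.array([458.3,16.6,184.7]); print('tip proj w4',proj('wrist',p,pm),proj('wrist',p+9*x,pm))
E
```

```text
position: [461.5, 243.0, 182.4]
t 8.12 pos [461.5 243.  182.4] F [ 0.35 -0.49  0.57] gap 40.0
x [ 0.835  0.55  -0.003] y [ 0.55  -0.835 -0.006] z [-0.006  0.004 -1.   ]
[ 0.23  -0.351  0.131]
tip proj w4 [318.27066955 324.01842423] [318.25469978 303.74558681]
```

```bash
python3 -m crank '[[-0.09,0.23,-0.351,0.131,-0.181],[-0.09,0.23,-0.351,0.131,-0.181],[-0.09,0.23,-0.351,0.131,-0.181],[-0.09,0.23,-0.351,0.131,-0.181],[-0.09,0.23,-0.351,0.131,-0.181],[-0.09,0.23,-0.351,0.131,-0.181],[-0.09,0.23,-0.351,0.131,-0.181],[-0.09,0.23,-0.351,0.131,-0.181]]' | grep pos
python3 - <<'E'
from h import *
st(); im,pm=snap('wrist','w5.png'); b=cv2.imread('pics/w5.png');hsv=cv2.cvtColor(b,cv2.COLOR_BGR2HSV)
g=((hsv[...,0]>45)&(hsv[...,0]<75)&(hsv[...,1]>130)&(hsv[...,2]>100)).astype(np.uint8)
n,l,s,c=cv2.connectedComponentsWithStats(g);i=1+np.argmax(s[1:,4]);print('green',s[i],c[i])
w=((hsv[...,1]<60)&(hsv[...,2]>140)).astype(np.uint8)
gd=cv2.dilate((l==i).astype(np.uint8),np.ones((9,9),np.uint8))
n2,l2,s2,c2=cv2.connectedComponentsWithStats(w); 
m=(l==i)
for j in range(1,n2):
    if s2[j,4]>15 and (gd[l2==j]>0).any(): print('w',s2[j],c2[j]); m|=(l2==j)
m=cv2.morphologyEx(m.astype(np.uint8),cv2.MORPH_CLOSE,np.ones((7,7),np.uint8))
cn=max(cv2.findContours(m,0,2)[0],key=cv2.contourArea);q=cv2.boxPoints(cv2.minAreaRect(cn));print(q.tolist())
W=np.array([onz('wrist',*p,8,pm)[:2] for p in q]);print(W.round(1).tolist(),'ctr',W.mean(0).round(1))
for k in range(4): d=W[(k+1)%4]-W[k]; print(np.linalg.norm(d).round(1),np.degrees(np.arctan2(d[1],d[0])).round(1))
s=bot.get_state();print(totool(np.array([*W.mean(0),60])-s['position']).round(3))
E
```

```text
position: [461.4, 347.0, 149.8]
t 8.78 pos [461.4 347.  149.8] F [ 0.23 -0.61 -0.01] gap 39.9
x [0.412 0.911 0.001] y [ 0.911 -0.412 -0.007] z [-0.006  0.004 -1.   ]
green [317 235   3   1   3] [318. 235.]
w [     0      0    640    393 135729] [398.18242233 165.66750658]
[[6.103515625e-05, 0.0], [638.9999389648438, 0.0], [638.9999389648438, 391.99993896484375], [6.103515625e-05, 391.99993896484375]]
[[332.4, 574.7], [714.9, 400.9], [656.4, 90.8], [134.7, 322.7]] ctr [459.6 347.2]
420.1 -24.4
315.6 -100.7
570.9 156.0
320.3 51.9
[-0.003 -0.004  0.36 ]
```

Run:
```python
from h import *
b=cv2.imread('pics/w5.png');hsv=cv2.cvtColor(b,cv2.COLOR_BGR2HSV)
for v in range(130,330,10): print(v,hsv[v,318].tolist(),hsv[v,240].tolist())
print([hsv[235,u].tolist() for u in range(280,360,8)])
```

```text
130 [64, 47, 162] [66, 51, 154]
140 [67, 52, 163] [61, 44, 163]
150 [65, 52, 162] [57, 38, 174]
160 [64, 53, 163] [55, 37, 124]
170 [58, 41, 118] [58, 36, 121]
180 [60, 39, 117] [66, 45, 114]
190 [19, 28, 227] [62, 41, 117]
200 [63, 125, 213] [63, 41, 112]
210 [63, 123, 211] [69, 54, 109]
220 [63, 123, 212] [60, 40, 114]
230 [63, 124, 212] [68, 51, 109]
240 [0, 0, 247] [58, 36, 122]
250 [0, 0, 247] [51, 35, 124]
260 [67, 58, 153] [65, 44, 111]
270 [67, 53, 163] [60, 38, 115]
280 [64, 48, 142] [55, 32, 103]
290 [69, 54, 141] [68, 48, 95]
300 [61, 40, 152] [64, 44, 127]
310 [64, 42, 151] [110, 12, 63]
320 [57, 43, 155] [80, 12, 63]
[[58, 39, 119], [60, 39, 117], [65, 45, 113], [63, 40, 116], [53, 53, 159], [63, 130, 214], [63, 129, 188], [62, 34, 121], [66, 45, 114], [71, 52, 107]]
```

Run:
```python
from h import *
pm=np.load('pics/w5.png.npy',allow_pickle=True).item()['pm']
b=cv2.imread('pics/w5.png');hsv=cv2.cvtColor(b,cv2.COLOR_BGR2HSV)
m=(((hsv[...,1]>90)|(hsv[...,2]>215))&(hsv[...,2]>180)).astype(np.uint8); z=np.zeros_like(m); z[165:290,260:380]=m[165:290,260:380]
n,l,s,c=cv2.connectedComponentsWithStats(cv2.morphologyEx(z,cv2.MORPH_CLOSE,np.ones((5,5),np.uint8)));i=1+np.argmax(s[1:,4]);print(s[i],c[i])
cn=max(cv2.findContours((l==i).astype(np.uint8),0,2)[0],key=cv2.contourArea);q=cv2.boxPoints(cv2.minAreaRect(cn));print(q.round(1).tolist())
W=np.array([onz('wrist',*p,8,pm)[:2] for p in q]);print(W.round(1).tolist(),'ctr',W.mean(0).round(1))
for k in range(4): d=W[(k+1)%4]-W[k]; print(np.linalg.norm(d).round(1),np.degrees(np.arctan2(d[1],d[0])).round(1))
st();s=bot.get_state();print(totool(np.array([*W.mean(0),60])-s['position']).round(3))
```

```text
[ 312  187   21   72 1235] [322.24129555 223.60809717]
[[311.29998779296875, 257.8999938964844], [312.70001220703125, 186.8000030517578], [332.29998779296875, 187.10000610351562], [330.8999938964844, 258.20001220703125]]
[[445.0, 325.7], [468.1, 373.8], [480.6, 367.9], [458.2, 319.5]] ctr [463.  346.7]
53.4 64.3
13.8 -25.3
53.4 -114.9
14.6 154.7
t 8.83 pos [461.4 347.2 150. ] F [0.45 1.3  0.56] gap 39.8
x [0.411 0.912 0.001] y [ 0.912 -0.411 -0.007] z [-0.006  0.004 -1.   ]
[0.001 0.009 0.36 ]
```

Cell centre (463,346.7), axis 64.7°, tool x at 65.7°, which is good enough. I'll grasp with just the fingertips (tip z≈5) so the gripper body stays above the open hatch at the bay.

```bash
python3 -m crank '[[-0.3,0,0.008,0.15,0.005],[-0.3,0,0.008,0.3,0.005],[-0.3,0,0.008,0.42,0.005],[-0.3,0,0.008,0.5,0.005],[-0.3,0,0.008,0.55,0.005],[-0.3,0,0.008,0.58,0.005],[-0.3,0,0.008,0.58,0.005],[-0.3,0,0.008,0.58,0.005]]'
python3 -m crank '[[-1,0,0,0,0],[-1,0,0,0,0],[-1,0,0,0,0],[-1,0,0,0,0],[-1,0,0,0,0],[-1,0,0,0,0]]' 15
```

```text
time: 9.5
position: [462.9, 347.1, 5.9]
eef_rot: [0.844, 0.536, -0.001, -0.003]
wrist_force: [-0.0, 0.5, 0.7]
finger_gap: 30.8
time: 10.0
position: [463.5, 347.4, 7.0]
eef_rot: [0.844, 0.536, 0.0, -0.003]
wrist_force: [-0.6, -0.7, 7.0]
finger_gap: 14.2
```

The tips caught the cell above its axis: gap 14.2 mm and an upward force. I'll reopen, go about 3.5 mm lower and re-grip.

```bash
python3 -m crank '[[-0.5,0,0,0,0],[-0.5,0,0,0,0],[-0.4,0,0,0.008,0],[-0.4,0,0,0.014,0],[-0.4,0,0,0.016,0],[-0.4,0,0,0.016,0]]' 10 | grep -v rot
python3 -m crank '[[-1,0,0,0,0],[-1,0,0,0,0],[-1,0,0,0,0],[-1,0,0,0,0],[-1,0,0,0,0],[-1,0,0,0,0]]' 15 |grep -v rot
```

```text
time: 10.5
position: [463.2, 347.3, 2.6]
wrist_force: [-0.2, 0.3, 0.6]
finger_gap: 26.3
time: 11.0
position: [463.3, 347.3, 2.6]
wrist_force: [-0.3, 0.7, -0.5]
finger_gap: 14.4
```

```bash
python3 -m crank '[[-1,0,0,-0.15,0],[-1,0,0,-0.3,0],[-1,0,0,-0.45,0],[-1,0,0,-0.55,0],[-1,0,0,-0.59,0],[-1,0,0,-0.59,0],[-1,0,0,-0.59,0]]' |grep -v rot
python3 - <<'E'
from h import *
st();im,pm=snap('wrist','w6.png');s=bot.get_state();p=np.array(s['position']);r=R.from_quat(s['eef_rot']).as_matrix()
b=cv2.imread('pics/w6.png');hsv=cv2.cvtColor(b,cv2.COLOR_BGR2HSV)
for t in (-26,25): print('exp end',t,proj('wrist',p+t*r[:,0]-4.9*r[:,2],pm).round(0))
for v in range(230,400,5): print(v,hsv[v,318].tolist(),end=' ')
w=np.array([532.5,11.5,150.]);print(totool(w-p).round(3),np.degrees(np.arctan2(r[1,0],r[0,0])))
E
```

```text
time: 11.58
position: [463.4, 346.3, 148.8]
wrist_force: [0.3, 0.5, -0.5]
finger_gap: 14.3
t 11.58 pos [463.4 346.3 148.8] F [ 0.33  0.51 -0.46] gap 14.3
x [0.426 0.905 0.002] y [ 0.905 -0.426 -0.006] z [-0.005  0.004 -1.   ]
exp end -26 [317. 383.]
exp end 25 [316. 268.]
230 [61, 45, 158] 235 [68, 48, 101] 240 [68, 49, 104] 245 [60, 39, 105] 250 [66, 52, 138] 255 [65, 53, 136] 260 [68, 58, 131] 265 [21, 19, 171] 270 [25, 6, 245] 275 [18, 32, 212] 280 [62, 109, 218] 285 [64, 124, 207] 290 [63, 123, 207] 295 [63, 124, 206] 300 [63, 124, 207] 305 [63, 126, 207] 310 [63, 124, 205] 315 [63, 125, 204] 320 [63, 124, 204] 325 [63, 126, 199] 330 [63, 123, 170] 335 [63, 122, 170] 340 [63, 121, 169] 345 [63, 124, 204] 350 [63, 121, 168] 355 [63, 123, 168] 360 [20, 9, 248] 365 [23, 9, 246] 370 [23, 9, 245] 375 [23, 9, 245] 380 [24, 10, 245] 385 [23, 9, 245] 390 [22, 11, 251] 395 [15, 5, 98] [-1.093  0.821 -0.014] 64.79259081275582
```

Nub toward tool +x (the camera side), nub tip about 26.8 mm ahead of TCP. I'll carry it to above the bay.

```bash
python3 -m crank '[[-1,-0.54,0.41,0,0],[-1,-0.54,0.41,0,0],[-1,-0.54,0.41,0,0],[-1,-0.54,0.41,0,0],[-1,-0.54,0.41,0,0],[-1,-0.54,0.41,0,0]]' |grep -v rot
python3 -m crank '[[-1,-0.55,0.41,0.01,-0.103],[-1,-0.55,0.41,0.01,-0.103],[-1,-0.55,0.41,0.01,-0.103],[-1,-0.55,0.41,0.01,-0.103],[-1,-0.55,0.41,0.01,-0.103],[-1,-0.55,0.41,0.01,-0.103],[-1,-0.55,0.41,0.01,-0.103]]' |grep -v rot
python3 - <<'E'
from h import *
st();im,pm=snap('wrist','w7.png');s=bot.get_state();p=np.array(s['position']);r=R.from_quat(s['eef_rot']).as_matrix()
for t in (-25,26): print('exp end',t,proj('wrist',p+t*r[:,0]-4.9*r[:,2],pm).round(0))
for n,w in(('face',[535.5,37,45]),('ribL',[535.1,33.3,37]),('bay',[532.5,11.5,34]),('rib R',[531,-4.2,37])): print(n,proj('wrist',w,pm).round(0))
print(totool(np.array([532.1,8.7,70])-p).round(3),np.degrees(np.arctan2(r[1,0],r[0,0])))
cv2.imwrite('pics/v7.png',cv2.resize(cv2.imread('pics/w7.png')[100:420,170:490],(600,600),interpolation=2))
E
```

```text
time: 12.13
position: [498.1, 178.6, 145.4]
wrist_force: [1.1, 0.4, -0.6]
finger_gap: 14.2
time: 12.72
position: [531.3, 11.5, 141.0]
wrist_force: [-0.3, 0.4, 0.0]
finger_gap: 14.4
t 12.72 pos [531.3  11.5 141. ] F [-0.29  0.41  0.04] gap 14.4
x [0.12  0.993 0.002] y [ 0.993 -0.12  -0.012] z [-0.012  0.004 -1.   ]
exp end -25 [317. 380.]
exp end 26 [316. 263.]
face [322. 203.]
ribL [322. 206.]
bay [322. 238.]
rib R [323. 263.]
[-0.014  0.009  0.285] 83.19526283548475
```

View pics/v7.png

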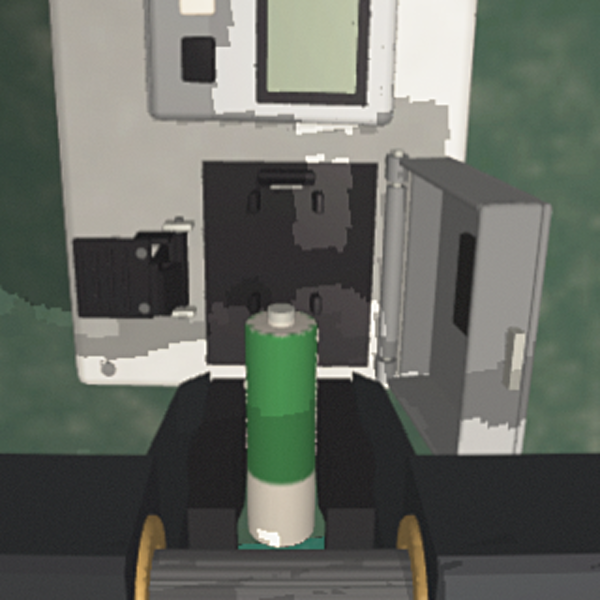

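Good view: cell held straight, nub at pixel (320,263), ribs around u≈322, fixed-contact strip about (323,200), hatch open at the right. Now the correction, with both cell and ribs taken from this same image.

Run:
```python
from h import *
pm=np.load('pics/w7.png.npy',allow_pickle=True).item()['pm']
for n,u,v,z in (('nub',319.9,263,145.9),('ribL',322.3,207.7,37),('ribR',321.7,260.5,37),('strip',323,200.8,47),('whiteaxis',320.3,372,153)): print(n,onz('wrist',u,v,z,pm).round(1))
print((-pm[1][:3,:3].T@pm[1][:3,3]).round(1))
```

```text
nub [535.6  37.7 145.9]
ribL [535.1  32.3  37. ]
ribR [530.6  -2.4  37. ]
strip [536.3  38.8  47. ]
whiteaxis [530.8  -4.1 153. ]
[543.8  91.7 286.9]
```

```bash
python3 -c "
from h import *
s=bot.get_state();print(totool(np.array([531.4,9.8,58])-np.array(s['position'])).round(4))"
python3 -m crank '[[-1,-0.007,0.004,0.12,0],[-1,-0.007,0.004,0.24,0],[-1,-0.007,0.004,0.31,0],[-1,-0.007,0.004,0.332,0],[-1,-0.007,0.004,0.332,0],[-1,-0.007,0.004,0.332,0]]' |grep -v rot
```

```text
[-0.0099  0.0059  0.3328]
time: 13.27
position: [531.4, 11.6, 59.0]
wrist_force: [0.4, 0.2, 0.7]
finger_gap: 14.0
```

```bash
(python3 -m crank '[[-1,-0.007,0,0.01,0],[-1,-0.007,0,0.02,0],[-1,-0.007,0,0.028,0],[-1,-0.007,0,0.028,0],[-1,-0.007,0,0.028,0]]';python3 -m crank '[[-1,0,0,0.004,0],[-1,0,0,0.008,0],[-1,0,0,0.008,0],[-1,0,0,0.008,0]]') |grep -v rot
python3 -c "
from h import *
s=bot.get_state();print(s['ft_torque']);st()"
```

```text
time: 13.68
position: [531.7, 9.8, 52.7]
wrist_force: [1.0, 1.0, 4.4]
finger_gap: 14.1
time: 14.02
position: [531.8, 9.8, 51.0]
wrist_force: [-0.7, 1.3, 4.7]
finger_gap: 14.1
[ 0.06379672 -0.0289799  -0.02727218]
t 14.02 pos [531.8   9.8  51. ] F [-0.69  1.28  4.69] gap 14.1
x [0.117 0.993 0.003] y [ 0.993 -0.117 -0.009] z [-0.009  0.004 -1.   ]
```

```bash
(python3 -m crank '[[-1,0.003,0,0,0],[-1,0.003,0,0,0],[-1,0.003,0,0,0],[-1,0.003,0,0,0]]';python3 -m crank '[[-1,0,0,0.004,0],[-1,0,0,0.004,0],[-1,0,0,0.004,0]]'; python3 -m crank '[[-1,0,0,0.004,0],[-1,0,0,0.004,0],[-1,0,0,0.004,0]]') |grep -v rot
python3 -c "
from h import *
s=bot.get_state();print(s['ft_torque']);st();snap('wrist','w8.png')
cv2.imwrite('pics/v8.png',cv2.resize(cv2.imread('pics/w8.png')[100:420,170:490],(600,600),interpolation=2))"
```

```text
time: 14.35
position: [531.8, 10.7, 51.0]
wrist_force: [0.4, 0.6, 1.4]
finger_gap: 14.3
time: 14.6
position: [531.7, 10.7, 49.8]
wrist_force: [-0.1, 1.6, 1.1]
finger_gap: 14.2
time: 14.85
position: [531.7, 10.7, 48.7]
wrist_force: [0.2, 1.4, 1.2]
finger_gap: 14.1
[ 0.2259715  -0.18550823  0.03908348]
t 14.85 pos [531.7  10.7  48.7] F [0.22 1.36 1.22] gap 14.1
x [0.117 0.993 0.003] y [ 0.993 -0.117 -0.01 ] z [-0.009  0.004 -1.   ]
```

View pics/v8.png

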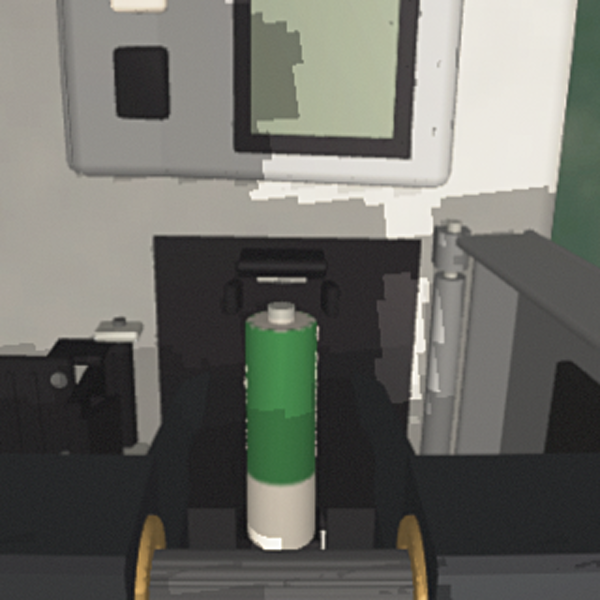

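Laterally aligned: ribs mid u at 281, nub at 281. The cell is just entering with little force. I'll work out the nub-to-contact gap.

Run:
```python
from h import *
pm=np.load('pics/w8.png.npy',allow_pickle=True).item()['pm']
print(onz('wrist',319.9,261.5,53.6,pm).round(1),onz('wrist',319.9,263,53.6,pm).round(1))
for z in(44,47,49): print('strip',onz('wrist',320.5,250.7,z,pm).round(1),onz('wrist',320.5,247.7,z,pm).round(1))
for v in (297,): print('rib',onz('wrist',319.9,100+297/1.875,38,pm).round(1))
```

```text
[536.   37.6  53.6] [535.9  37.   53.6]
strip [536.2  38.4  44. ] [536.3  39.6  44. ]
strip [536.3  39.4  47. ] [536.5  40.6  47. ]
strip [536.4  40.1  49. ] [536.6  41.3  49. ]
rib [535.3  33.   38. ]
```

```bash
(python3 -m crank '[[-1,0,0,0.004,0],[-1,0,0,0.004,0],[-1,0,0,0.004,0]]';python3 -m crank '[[-1,0,0,0.004,0],[-1,0,0,0.004,0],[-1,0,0,0.004,0]]'; python3 -m crank '[[-1,0,0,0.004,0],[-1,0,0,0.004,0],[-1,0,0,0.004,0]]') |grep -v rot
```

```text
time: 15.15
position: [531.7, 10.8, 47.6]
wrist_force: [1.5, 1.8, 1.3]
finger_gap: 13.9
time: 15.4
position: [531.7, 10.8, 46.6]
wrist_force: [-0.2, 2.3, 1.1]
finger_gap: 14.2
time: 15.65
position: [531.6, 10.8, 45.5]
wrist_force: [1.1, 2.1, 1.3]
finger_gap: 14.2
```

```bash
(python3 -m crank '[[-1,0,0,0.004,0],[-1,0,0,0.004,0],[-1,0,0,0.004,0]]';python3 -m crank '[[-1,0,0,0.004,0],[-1,0,0,0.004,0],[-1,0,0,0.004,0]]'; python3 -m crank '[[-1,0,0,0.004,0],[-1,0,0,0.004,0],[-1,0,0,0.004,0]]') |grep -v rot
```

```text
time: 15.9
position: [531.6, 10.9, 44.5]
wrist_force: [0.6, 2.5, 2.2]
finger_gap: 14.3
time: 16.15
position: [531.6, 10.9, 43.4]
wrist_force: [1.0, 2.3, 1.9]
finger_gap: 14.3
time: 16.4
position: [531.6, 10.9, 42.3]
wrist_force: [1.7, 2.9, 2.3]
finger_gap: 14.0
```

```bash
(python3 -m crank '[[-1,0,0,0.004,0],[-1,0,0,0.004,0],[-1,0,0,0.004,0]]';python3 -m crank '[[-1,0,0,0.004,0],[-1,0,0,0.004,0],[-1,0,0,0.004,0]]') |grep -v rot
```

```text
time: 16.65
position: [531.5, 11.0, 41.1]
wrist_force: [1.4, 2.2, 0.3]
finger_gap: 14.7
time: 16.9
position: [531.6, 11.0, 40.3]
wrist_force: [0.1, 3.3, 4.9]
finger_gap: 14.2
```

Cell bottom is now below the rib tops. I'll release with a small opening, rise, and look.

```bash
(python3 -m crank '[[-0.55,0,0,0,0],[-0.55,0,0,0,0],[-0.55,0,0,0,0],[-0.55,0,0,0,0]]';python3 -m crank '[[-0.55,0,0,-0.04,0],[-0.55,0,0,-0.08,0],[-0.55,0,0,-0.14,0],[-0.55,0,0,-0.26,0],[-0.55,0,0,-0.36,0],[-0.55,0,0,-0.36,0],[-0.55,0,0,-0.36,0]]') |grep -v rot
python3 - <<'E'
from h import *
st();im,pm=snap('wrist','w9.png');snap('side','s9.png')
b=cv2.imread('pics/w9.png');hsv=cv2.cvtColor(b,cv2.COLOR_BGR2HSV)
for n,w in(('plus@41.5',[535.6,38,41.5]),('plus@49',[535.6,38,49]),('flat top 49',[529.6,-13,49]),('mid',[532.3,11.5,49])): print(n,proj('wrist',w,pm).round(0))
g=((hsv[...,0]>50)&(hsv[...,0]<72)&(hsv[...,1]>90)&(hsv[...,2]>60)).astype(np.uint8);g[:,:260]=0;g[:,380:]=0
n,l,s,c=cv2.connectedComponentsWithStats(g);i=1+np.argmax(s[1:,4]);print('green',s[i],c[i])
for v in range(170,330,4): print(v,hsv[v,int(c[i][0])].tolist(),end=' ')
E
```

```text
time: 17.23
position: [531.4, 10.8, 40.0]
wrist_force: [-0.1, 0.1, 0.6]
finger_gap: 20.1
time: 17.82
position: [532.9, 10.3, 132.0]
wrist_force: [0.0, -0.1, -1.0]
finger_gap: 20.1
t 17.82 pos [532.9  10.3 132. ] F [ 0.04 -0.06 -1.05] gap 20.1
x [0.117 0.993 0.003] y [ 0.993 -0.117 -0.007] z [-0.006  0.003 -1.   ]
plus@41.5 [318. 202.]
plus@49 [318. 205.]
flat top 49 [318. 288.]
mid [318. 249.]
green [ 307  204   24   56 1256] [318.15843949 231.35987261]
170 [24, 20, 178] 174 [18, 21, 178] 178 [20, 21, 179] 182 [22, 21, 178] 186 [20, 21, 184] 190 [0, 5, 47] 194 [150, 5, 47] 198 [110, 26, 29] 202 [20, 19, 238] 206 [63, 129, 156] 210 [63, 126, 158] 214 [62, 124, 156] 218 [63, 125, 155] 222 [63, 128, 153] 226 [63, 127, 151] 230 [63, 126, 152] 234 [64, 126, 152] 238 [64, 128, 152] 242 [62, 125, 151] 246 [62, 124, 150] 250 [63, 127, 149] 254 [63, 127, 149] 258 [64, 132, 145] 262 [19, 18, 243] 266 [20, 19, 240] 270 [22, 19, 239] 274 [20, 19, 239] 278 [21, 33, 215] 282 [19, 18, 240] 286 [23, 27, 219] 290 [24, 25, 207] 294 [20, 23, 202] 298 [26, 18, 236] 302 [0, 8, 61] 306 [22, 12, 238] 310 [20, 24, 215] 314 [66, 58, 92] 318 [68, 55, 92] 322 [70, 58, 92] 326 [65, 57, 90]
```

Cell in place along the axis (nub at v≈202, expected 202–205). Next I'll press the spring-side half down with shut fingers.

```bash
(python3 -m crank '[[-1,-0.035,0,0.08,0],[-1,-0.035,0,0.18,0],[-1,-0.035,0,0.25,0],[-1,-0.035,0,0.29,0],[-1,-0.035,0,0.295,0],[-1,-0.035,0,0.295,0],[-1,-0.035,0,0.295,0]]';python3 -m crank '[[-1,0,0,0.004,0],[-1,0,0,0.008,0],[-1,0,0,0.008,0]]';python3 -m crank '[[-1,0,0,0.004,0],[-1,0,0,0.008,0],[-1,0,0,0.008,0]]') |grep -v rot
```

```text
time: 18.5
position: [530.4, 2.1, 56.7]
wrist_force: [-0.3, -0.3, 0.1]
finger_gap: 0.6
time: 18.75
position: [530.6, 2.1, 55.0]
wrist_force: [0.4, 0.2, 0.6]
finger_gap: 0.6
time: 19.0
position: [530.5, 2.2, 52.9]
wrist_force: [-0.2, 0.1, 0.5]
finger_gap: 0.3
```

```bash
(python3 -m crank '[[-1,0,0,0.004,0],[-1,0,0,0.004,0],[-1,0,0,0.004,0]]';python3 -m crank '[[-1,0,0,0.004,0],[-1,0,0,0.004,0],[-1,0,0,0.004,0]]';python3 -m crank '[[-1,0,0,0.004,0],[-1,0,0,0.004,0],[-1,0,0,0.004,0]]') |grep -v rot
```

```text
time: 19.25
position: [530.5, 2.1, 51.9]
wrist_force: [1.3, 0.4, 0.3]
finger_gap: 0.6
time: 19.5
position: [530.4, 2.2, 50.8]
wrist_force: [0.1, -0.4, 0.3]
finger_gap: 0.6
time: 19.75
position: [530.4, 2.2, 49.7]
wrist_force: [0.5, 0.4, -0.8]
finger_gap: 0.1
```

```bash
(python3 -m crank '[[-1,0,0,0.003,0],[-1,0,0,0.003,0],[-1,0,0,0.003,0]]';python3 -m crank '[[-1,0,0,0.003,0],[-1,0,0,0.003,0],[-1,0,0,0.003,0]]') |grep -v rot
```

```text
time: 20.0
position: [530.4, 2.2, 49.0]
wrist_force: [-0.5, 0.4, 0.5]
finger_gap: 0.8
time: 20.25
position: [530.6, 2.1, 48.8]
wrist_force: [-2.1, 0.5, 5.8]
finger_gap: 0.7
```

Stiff contact at z≈48.9 against 49.0 for a flat cell, so the spring end is down. Same check at the nub half.

```bash
(python3 -m crank '[[-1,0,0,-0.02,0],[-1,0.05,0,-0.02,0],[-1,0.07,0,-0.02,0],[-1,0.07,0,-0.02,0],[-1,0.07,0,-0.008,0],[-1,0.07,0,-0.004,0],[-1,0.07,0,-0.004,0],[-1,0.07,0,-0.004,0]]'; python3 -m crank '[[-1,0,0,0.003,0],[-1,0,0,0.003,0],[-1,0,0,0.003,0]]';python3 -m crank '[[-1,0,0,0.003,0],[-1,0,0,0.003,0],[-1,0,0,0.003,0]]') |grep -v rot
```

```text
time: 20.92
position: [532.5, 19.3, 49.7]
wrist_force: [-0.4, -0.2, 0.7]
finger_gap: 0.1
time: 21.17
position: [532.5, 19.2, 48.9]
wrist_force: [0.4, -0.5, 0.5]
finger_gap: 0.4
time: 21.42
position: [532.6, 19.2, 48.8]
wrist_force: [-2.2, 0.3, 7.1]
finger_gap: 0.3
```

The cell lies flat at both ends. I'll rise straight up, turn the jaws along the readout's y, and go behind the open hatch.

```bash
(python3 -m crank '[[-1,0,0,-0.1,0],[-1,0,0,-0.25,0],[-1,0,0,-0.38,0],[-1,0,0,-0.405,0.04],[-1,0,0,-0.405,0.08],[-1,0,0,-0.405,0.12],[-1,0,0,-0.405,0.16],[-1,0,0,-0.405,0.2]]'
python3 -m crank '[[-1,0,0,0,0.301],[-1,0,0,0,0.301],[-1,0,0,0,0.301],[-1,0,0,0,0.301],[-1,0,0,0,0.301],[-1,0,0,0,0.301],[-1,0,0,0,0.301],[-1,0,0,0,0.301]]' )|grep -v rot
python3 - <<'E'
from h import *
st();s=bot.get_state();p=np.array(s['position']);r=R.from_quat(s['eef_rot']).as_matrix()
print(np.degrees(np.arctan2(r[1,0],r[0,0])));print(totool(np.array([622,-2.5,150])-p).round(3))
im,pm=snap('wrist','w10.png'); snap('top','t10.png')
H=np.array([569,4,0.]);X=np.array([.9925,-.122,0])
th=1.75
for sy in(-40,40):
  q=H+X*(-68*np.cos(th)+18*np.sin(th))+np.array([.122,.9925,0])*sy; q[2]=38+68*np.sin(th)+18*np.cos(th); print('outer top corner',q.round(1),proj('wrist',q,pm).round(0),proj('top',q).round(0))
W=cv2.imread('pics/w10.png');T=cv2.imread('pics/t10.png')[150:330,330:510]
cv2.imwrite('pics/v10.png',np.hstack([cv2.resize(W[:,150:500],(350,480)),cv2.resize(T,(440,480),interpolation=2)]))
E
```

```text
time: 22.08
position: [533.5, 18.8, 150.1]
wrist_force: [0.1, -0.7, 0.1]
finger_gap: 0.4
time: 22.75
position: [533.4, 18.8, 150.0]
wrist_force: [-0.2, -0.8, -0.1]
finger_gap: 0.8
t 22.75 pos [533.4  18.8 150. ] F [-0.23 -0.79 -0.08] gap 0.8
x [ 0.991 -0.13  -0.01 ] y [-0.13  -0.992 -0.003] z [-0.009  0.004 -1.   ]
-7.465257093727069
[ 0.362  0.038 -0.004]
outer top corner [593.7 -39.3 101.7] [427. 141.] [470. 212.]
outer top corner [603.5  40.1 101.7] [253. 142.] [429. 208.]
```

View pics/v10.png

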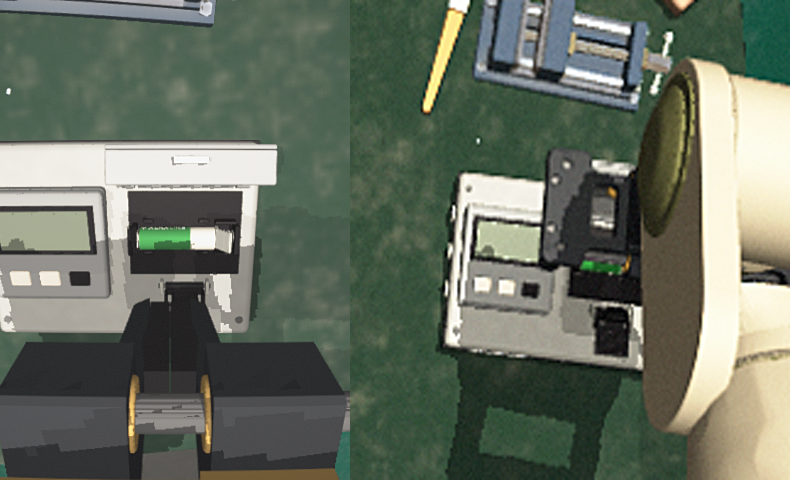

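Cell lies in the bay, nub at the fixed contact (left) and white end at the brass spring. The hatch's outer top edge sits at row ~142, exactly as predicted. That was my last picture view, so from here it's numbers only. Going behind the hatch and down.

```bash
(python3 -m crank '[[-1,0.15,0.02,0,0],[-1,0.3,0.038,0,0],[-1,0.362,0.038,0,0],[-1,0.362,0.038,0,0],[-1,0.362,0.038,0,0],[-1,0.362,0.038,0.12,0],[-1,0.362,0.038,0.22,0],[-1,0.362,0.038,0.24,0]]'; python3 -m crank '[[-1,0,0,0,0],[-1,0,0,0,0]]') |grep -v rot
python3 -c "
from h import *
st();s=bot.get_state();p=np.array(s['position'])
H=np.array([569,4,0.]);X=np.array([.9925,-.122,0])
for th in(1.75,1.6,1.4,1.2,1.0,.8,.6,.45,.3,.2,.12):
  q=H+X*(-57*np.cos(th)+18*np.sin(th)+9);q[2]=38+57*np.sin(th)+18*np.cos(th);print(th,q.round(1),totool(q-p).round(3))"
```

```text
time: 23.52
position: [618.6, -1.0, 85.5]
wrist_force: [-0.8, -0.7, -0.9]
finger_gap: 0.3
time: 23.68
position: [618.1, -0.7, 86.1]
wrist_force: [-0.2, 0.1, 0.0]
finger_gap: 0.6
t 23.68 pos [618.1  -0.7  86.1] F [-0.2   0.11  0.  ] gap 0.6
x [ 0.992 -0.122 -0.017] y [-0.122 -0.993 -0.003] z [-0.017  0.005 -1.   ]
1.75 [ 6.056e+02 -5.000e-01  9.090e+01] [-0.05   0.005 -0.018]
1.6 [5.974e+02 5.000e-01 9.450e+01] [-0.083  0.005 -0.032]
1.4 [585.9   1.9  97.2] [-0.13   0.005 -0.042]
1.2 [574.1   3.4  97.6] [-0.177  0.005 -0.043]
1.0 [562.4   4.8  95.7] [-0.224  0.005 -0.035]
0.8 [551.3   6.2  91.4] [-0.269  0.005 -0.017]
0.6 [541.3   7.4  85. ] [-0.309  0.005  0.01 ]
0.45 [534.8   8.2  79. ] [-0.335  0.005  0.034]
0.3 [529.2   8.9  72. ] [-0.357  0.005  0.062]
0.2 [526.    9.3  67. ] [-0.369  0.005  0.083]
0.12 [523.9   9.5  62.7] [-0.377  0.005  0.1  ]
```

```bash
(python3 -m crank '[[-1,-0.03,0.005,-0.01,0],[-1,-0.05,0.005,-0.018,0],[-1,-0.067,0.005,-0.025,0],[-1,-0.083,0.005,-0.032,0],[-1,-0.106,0.005,-0.037,0],[-1,-0.13,0.005,-0.042,0],[-1,-0.153,0.005,-0.043,0],[-1,-0.177,0.005,-0.043,0]]') |grep -v rot
python3 -c "
from h import *
st();s=bot.get_state();p=np.array(s['position'])
H=np.array([569,4,0.]);X=np.array([.9925,-.122,0])
for th in(1.1,1.0,.9,.8,.7,.6,.52,.45):
  q=H+X*(-57*np.cos(th)+18*np.sin(th)+9);q[2]=38+57*np.sin(th)+18*np.cos(th);print(th,q.round(1),totool(q-p).round(3))
im=bot.capture('side');cv2.imwrite('pics/s11.png',im[...,::-1])"
```

```text
time: 24.35
position: [573.8, 3.5, 98.0]
wrist_force: [0.9, 0.4, 1.8]
finger_gap: 0.4
t 24.35 pos [573.8   3.5  98. ] F [0.87 0.4  1.84] gap 0.4
x [ 0.992 -0.122 -0.016] y [-0.122 -0.993 -0.003] z [-0.016  0.005 -1.   ]
1.1 [568.2   4.1  97. ] [-0.023  0.     0.005]
1.0 [562.4   4.8  95.7] [-0.046  0.     0.01 ]
0.9 [556.8   5.5  93.8] [-0.069  0.     0.018]
0.8 [551.3   6.2  91.4] [-0.09   0.     0.028]
0.7 [546.2   6.8  88.5] [-0.111  0.     0.04 ]
0.6 [541.3   7.4  85. ] [-0.13   0.     0.054]
0.52 [537.7   7.8  81.9] [-0.144  0.     0.067]
0.45 [534.8   8.2  79. ] [-0.156  0.     0.079]
```

Light contact (~2 N), as the spring and damper would give. Continuing along the arc.

```bash
(python3 -m crank '[[-1,-0.023,0,0.005,0],[-1,-0.046,0,0.01,0],[-1,-0.069,0,0.018,0],[-1,-0.09,0,0.028,0],[-1,-0.111,0,0.04,0],[-1,-0.13,0,0.054,0],[-1,-0.144,0,0.067,0],[-1,-0.156,0,0.079,0]]') |grep -v rot
python3 -c "
from h import *
st();s=bot.get_state();p=np.array(s['position'])
H=np.array([569,4,0.]);X=np.array([.9925,-.122,0])
for th in(.36,.3,.24,.18,.14,.1):
  q=H+X*(-58*np.cos(th)+18*np.sin(th)+9);q[2]=38+58*np.sin(th)+18*np.cos(th);print(th,q.round(1),totool(q-p).round(3))
"
```

```text
time: 25.07
position: [533.2, 8.7, 78.2]
wrist_force: [0.1, 1.1, 2.5]
finger_gap: 0.4
t 25.07 pos [533.2   8.7  78.2] F [0.05 1.11 2.47] gap 0.4
x [ 0.992 -0.121 -0.019] y [-0.121 -0.993 -0.003] z [-0.018  0.005 -1.   ]
0.36 [530.4   8.8  75.3] [-0.011  0.001  0.012]
0.3 [528.2   9.   72.3] [-0.019  0.001  0.024]
0.24 [526.3   9.3  69.3] [-0.027  0.001  0.036]
0.18 [524.5   9.5  66.1] [-0.034  0.001  0.049]
0.14 [523.4   9.6  63.9] [-0.038  0.001  0.058]
0.1 [522.4   9.7  61.7] [-0.042  0.001  0.067]
```

```bash
(python3 -m crank '[[-1,-0.011,0,0.012,0],[-1,-0.019,0,0.024,0],[-1,-0.027,0,0.036,0],[-1,-0.034,0,0.049,0],[-1,-0.042,0,0.058,0],[-1,-0.044,0,0.06,0],[-1,-0.044,0,0.06,0]]';python3 -m crank '[[-1,-0.004,0,0.004,0],[-1,-0.004,0,0.008,0],[-1,-0.004,0,0.008,0]]';python3 -m crank '[[-1,0,0,0.004,0],[-1,0,0,0.006,0],[-1,0,0,0.006,0]]') |grep -v rot
```

```text
time: 25.65
position: [522.2, 10.0, 63.4]
wrist_force: [1.4, -0.9, 1.1]
finger_gap: 0.4
time: 25.9
position: [521.5, 10.1, 61.8]
wrist_force: [1.0, 0.9, 5.4]
finger_gap: 0.5
time: 26.15
position: [521.2, 10.1, 60.8]
wrist_force: [-3.4, 1.0, 8.5]
finger_gap: 0.4
```

```bash
(python3 -m crank '[[-1,0,0,0.004,0],[-1,0,0,0.005,0],[-1,0,0,0.005,0]]';python3 -m crank '[[-1,0,0,0.004,0],[-1,0,0,0.005,0],[-1,0,0,0.005,0]]') |grep -v rot
```

```text
time: 26.4
position: [520.9, 10.1, 60.1]
wrist_force: [-2.3, 0.7, 9.4]
finger_gap: 0.2
time: 26.65
position: [520.8, 10.2, 59.7]
wrist_force: [-2.6, -0.1, 11.2]
finger_gap: 0.9
```

```bash
python3 -m crank '[[-1,0,0,0.004,0],[-1,0,0,0.004,0],[-1,0,0,0.004,0]]' |grep -v rot;  python3 -c "
from h import *
s=bot.get_state();print(s['ft_torque'])
for n in('wrist','side'): im,pm=snap(n,'c1'+n+'.png')
pm=cam('wrist');p=np.array(s['position'])
print(proj('wrist',p,pm))"
```

```text
time: 26.9
position: [520.8, 10.2, 59.6]
wrist_force: [-3.0, 0.6, 12.2]
finger_gap: 0.4
[ 0.15859093  0.57860777 -0.03721771]
[318.25792684 324.1266293 ]
```

It's stalled at 12 N, and my push point is ~3.5 mm short of the advised 52 mm from the hinge. I'll back off, shift toward the front edge and push again.

```bash
(python3 -m crank '[[-1,0,0,-0.016,0],[-1,0,0,-0.02,0],[-1,-0.016,0,-0.02,0],[-1,-0.018,0,-0.02,0],[-1,-0.018,0,-0.02,0]]';python3 -m crank '[[-1,0,0,0.006,0],[-1,0,0,0.012,0],[-1,0,0,0.012,0]]';python3 -m crank '[[-1,0,0,0.004,0],[-1,0,0,0.006,0],[-1,0,0,0.006,0]]') |grep -v rot
```

```text
time: 27.42
position: [515.8, 10.8, 64.4]
wrist_force: [-0.5, -0.1, 1.3]
finger_gap: 0.3
time: 27.67
position: [514.8, 10.9, 61.2]
wrist_force: [-5.8, 1.1, 7.3]
finger_gap: 0.3
time: 27.92
position: [514.3, 11.0, 60.0]
wrist_force: [-5.1, -0.1, 9.9]
finger_gap: 0.4
```

Run:
```python
from h import *
# is the catch/hook dark blob / hatch edge visible now vs shut picture w3
st();print(bot.get_state()['ft_torque'])
```

```text
t 27.92 pos [514.3  11.   60. ] F [-5.07 -0.15  9.9 ] gap 0.4
x [ 0.992 -0.12  -0.024] y [-0.12  -0.993 -0.002] z [-0.023  0.005 -1.   ]
[0.01695772 0.88906984 0.00930476]
```

The −x reaction is arm compliance held by friction. It wastes push, so I'll relieve it sideways while pressing a little more.

```bash
(python3 -m crank '[[-1,-0.002,0,0.003,0],[-1,-0.003,0,0.005,0],[-1,-0.003,0,0.005,0]]';python3 -m crank '[[-1,-0.002,0,0.003,0],[-1,-0.002,0,0.005,0],[-1,-0.002,0,0.005,0]]') |grep -v rot
```

```text
time: 28.17
position: [514.1, 11.0, 59.7]
wrist_force: [-1.8, -0.4, 12.3]
finger_gap: 0.5
time: 28.42
position: [513.7, 11.0, 58.8]
wrist_force: [0.5, 0.4, 0.0]
finger_gap: 0.7
```

Force dropped to zero, so it appears to have snapped. I'll feel for the hatch top below.

```bash
(python3 -m crank '[[-1,0.004,0,0.004,0],[-1,0.004,0,0.004,0],[-1,0.004,0,0.004,0]]';python3 -m crank '[[-1,0,0,0.004,0],[-1,0,0,0.004,0],[-1,0,0,0.004,0]]';python3 -m crank '[[-1,0,0,0.003,0],[-1,0,0,0.003,0],[-1,0,0,0.003,0]]') |grep -v rot
```

```text
time: 28.67
position: [514.4, 11.0, 57.5]
wrist_force: [-2.7, 0.1, 3.9]
finger_gap: 0.6
time: 28.92
position: [514.0, 11.0, 56.2]
wrist_force: [-2.1, -0.2, 2.6]
finger_gap: 0.8
time: 29.17
position: [514.0, 11.1, 55.5]
wrist_force: [-3.0, -0.4, 4.8]
finger_gap: 0.2
```

```bash
(python3 -m crank '[[-1,0,0,0.003,0],[-1,0,0,0.003,0],[-1,0,0,0.003,0]]';python3 -m crank '[[-1,0,0,-0.008,0],[-1,0,0,-0.02,0],[-1,0,0,-0.02,0],[-1,0,0,-0.02,0]]';python3 -m crank '[[-1,0,0,-0.1,0],[-1,0,0,-0.25,0],[-1,-0.05,0,-0.4,0],[-1,-0.15,0,-0.5,0],[-1,-0.15,0,-0.58,0],[-1,-0.15,0,-0.58,0],[-1,-0.15,0,-0.58,0],[-1,-0.15,0,-0.58,0]]') |grep -v rot
python3 - <<'E'
from h import *
st();im,pm=snap('wrist','w12.png');snap('side','s12.png')
a=cv2.imread('pics/side1.png')[185:255,300:405].astype(int);b=cv2.imread('pics/s12.png')[185:255,300:405].astype(int);o=cv2.imread('pics/s4.png')[185:255,300:405].astype(int)
print('diff shut0 vs now',(abs(a-b).max(2)>40).sum(),' open vs now',(abs(o-b).max(2)>40).sum())
# predicted hatch corners at latched height
H=np.array([569,4,0.]);X=np.array([.9925,-.122,0]);Y=np.array([.122,.9925,0])
for d,y in((-68,-40),(-68,40),(0,40),(0,-40)): q=H+d*X+y*Y;q[2]=56.7;print(proj('wrist',q,pm).round(0))
hsv=cv2.cvtColor(cv2.imread('pics/w12.png'),cv2.COLOR_BGR2HSV)
p=[proj('wrist',H+d*X+np.array([0,0,56.5]),pm) for d in range(-100,12,4)]
print([(d,hsv[int(round(v)),int(round(u)),2]) for d,(u,v) in zip(range(-100,12,4),p) if 0<=v<480])
E
```

```text
time: 29.42
position: [513.9, 11.0, 55.3]
wrist_force: [-5.1, 1.4, 9.0]
finger_gap: 0.2
time: 29.75
position: [514.1, 11.0, 60.2]
wrist_force: [0.0, 0.1, 0.7]
finger_gap: 0.3
time: 30.42
position: [480.1, 14.8, 204.8]
wrist_force: [0.3, -0.4, 0.3]
finger_gap: 0.4
t 30.42 pos [480.1  14.8 204.8] F [ 0.25 -0.44  0.29] gap 0.4
x [ 0.992 -0.12  -0.026] y [-0.12  -0.993 -0.002] z [-0.025  0.005 -1.   ]
diff shut0 vs now 111  open vs now 956
[375. 189.]
[263. 189.]
[259.  90.]
[379.  90.]
[(-100, np.uint8(34)), (-96, np.uint8(47)), (-92, np.uint8(56)), (-88, np.uint8(58)), (-84, np.uint8(59)), (-80, np.uint8(60)), (-76, np.uint8(44)), (-72, np.uint8(48)), (-68, np.uint8(228)), (-64, np.uint8(224)), (-60, np.uint8(226)), (-56, np.uint8(228)), (-52, np.uint8(206)), (-48, np.uint8(228)), (-44, np.uint8(231)), (-40, np.uint8(224)), (-36, np.uint8(220)), (-32, np.uint8(234)), (-28, np.uint8(214)), (-24, np.uint8(230)), (-20, np.uint8(231)), (-16, np.uint8(232)), (-12, np.uint8(233)), (-8, np.uint8(233)), (-4, np.uint8(233)), (0, np.uint8(222)), (4, np.uint8(239)), (8, np.uint8(239))]
```

Front edge lies where a shut hatch's should. I'll wait a second, recheck, and compare the bystanders with the first picture.

```bash
python3 -m crank '[[-1,0,0,-0.05,0],[-1,0,0,-0.1,0],[-1,0,0,-0.1,0],[-1,0,0,-0.1,0],[-1,0,0,-0.1,0],[-1,0,0,-0.1,0],[-1,0,0,-0.1,0],[-1,0,0,-0.1,0]]' |grep -v rot; python3 -m crank '[[-1,0,0,0,0],[-1,0,0,0,0],[-1,0,0,0,0],[-1,0,0,0,0],[-1,0,0,0,0],[-1,0,0,0,0]]' |grep time
python3 - <<'E'
from h import *
snap('side','s13.png');snap('top','t13.png');im,pm=snap('wrist','w13.png')
c=lambda f,y0,y1,x0,x1:cv2.imread('pics/'+f)[y0:y1,x0:x1].astype(int)
d=lambda f,g,*r:int((abs(c(f,*r)-c(g,*r)).max(2)>40).sum())
print('side readout s12/s13',d('s12.png','s13.png',185,255,300,405),'start',d('side1.png','s13.png',185,255,300,405))
print('top bystanders',d('top1.png','t13.png',130,330,60,355),'cell spot',d('top1.png','t13.png',270,300,255,295))
print('side bench',d('side1.png','s13.png',225,470,60,330))
hsv=cv2.cvtColor(cv2.imread('pics/w13.png'),cv2.COLOR_BGR2HSV);H=np.array([569,4,0.]);X=np.array([.9925,-.122,0])
for z in(56.5,62):
  p=[proj('wrist',H+e*X+np.array([0,0,z]),pm) for e in range(-76,-60,2)];print(z,[(e,int(hsv[int(round(v)),int(round(u)),2])) for e,(u,v) in zip(range(-76,-60,2),p)])
E
```

```text
time: 31.18
position: [480.5, 14.7, 229.2]
wrist_force: [0.1, 0.5, 0.4]
finger_gap: 0.4
time: 31.68
side readout s12/s13 52 start 64
top bystanders 162 cell spot 162
side bench 47
56.5 [(-76, 48), (-74, 46), (-72, 44), (-70, 65), (-68, 232), (-66, 225), (-64, 226), (-62, 226)]
62 [(-76, 50), (-74, 42), (-72, 46), (-70, 43), (-68, 174), (-66, 226), (-64, 226), (-62, 226)]
```

```bash
python3 -c "
from cell import bot
print(bot.job_done())"
```

```text
the job is handed in; nothing more can be done
None
```

The cell is in the bay and the hatch is latched shut. I handed the job in at about 32 s of the 70 s allowed.

**What I did:** I pressed the catch, and the hatch sprang fully open with nothing in its way. I put the cell in with its nub on the fixed contact and its flat end on the spring. Then I swung the hatch down along its arc and pushed until the keeper snapped under the hook.

**Last checks:**
- **Cell:** pressing gave stiff contact at about 48.8 mm on both halves, against 49 mm for a flat cell. A picture showed the nub at the fixed contact and the white end at the spring.
- **Hatch:** the push force fell from 12 N to 0 at the snap. The hatch then went down to its hard stop and stayed shut after I let go. Over a second later its front edge was where a shut one belongs, and the side view almost matched the start.
- **Other things on the bench:** the top view changed only where the cell had lain.

**What did not go smoothly:**
- **Catch:** my first press jammed the finger between pad and hook at about 16 N. I moved 6 mm back and it opened at about 5 N.
- **Cell grip:** the first grip was too high on the cell, so I redid it.
- **Hatch:** closing stalled at 12 N until I pushed nearer the front edge. It snapped at about 12 N, above the stated 4 to 9 N.
- **Final hatch check:** it rests on forces and pixel comparisons, because I had used all 12 picture views.

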